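Load the chairside clamp caddy

ROBOT

A 6-joint arm with a two-finger parallel gripper is mounted at the origin on the work surface. World frame = base frame: x ahead of the robot, y to its left, z up, the work surface at z = 0. Lengths are in m, angles in rad, forces in N, time in s.
With the tool pointing down it reaches from about 0.3 to 0.775 m from the base axis. Payload 14.6 kg.
Tool frame: the origin (TCP) lies on the centre line of the jaws, within the pads' length; the fingertips stand 17 mm ahead of it and the grasp point (between the pads) lies 2 mm behind it; z points along the fingers, x is the direction in which the jaws open and shut, and the axes are right-handed (so a half turn about z gives the same grasp; the last joint's range is limited). The gripper opens to 94 mm and grips with 3 to 60 N. Pads are 16 mm wide; open, the fingers measure 119 mm over their backs; the gripper's body (75 mm by 177 mm) begins 78 mm behind the grasp point.
Start: joints at [-1.227, 0.3, 1.521, -0, 1.321, -0.067], TCP at [0.22, -0.504, 0.184] pointing down, gripper open.
Joint ranges: [-3.03, 3.03], [-0.79, 2.21], [0.23, 2.52], [-1.04, 4.18], [0, 3.07], [-2.55, 2.55]. Speed limits (rad/s): [2.22, 2.22, 2.57, 3.14, 3.14, 3.14].

INTERFACE

Orientations are given as [roll, pitch, yaw] about the fixed x, y, z axes, in that order (R = Rz(yaw) Ry(pitch) Rx(roll)).
In Python, from station import ctrl gives the robot as it stands. The module is installed in compiled form; this text tells all that it offers.
- The arm moves only by the tool drive_tool, never from a script. Its argument "increments" is a list of rows, each a list of 3 entries, a list of its own where there are three numbers: the turn, a rotation vector about the tool's x, y, z in degrees, then the shift along the tool's x, y, z in mm, then the opening, from 0 (shut) to 1 (fully open). In form: [[[ax, ay, az], [dx, dy, dz], hand], ...]. A call has 1 to 20 rows; each row shifts and turns the commanded pose from where the row before left it, along the tool's axes as they then stand; what a row does not reach is not made up. A row lasts 1/8 s, in which the tool goes at most 62.5 mm and 10.7 degrees, less where a joint would pass 70% of its speed; a pose out of reach is approached as far as the arm can. A call with a gripper value outside its range is refused whole. The fingers move at their own pace and stop on an object; "squeeze" is the grip in N (left out, the last holds). Time passes only in rows, so rows that do not move let the fingers close. It gives the time, the measured TCP pose, the force and the opening at its end, in the units of the state.
- ctrl.get_obs(): the state, without advancing time (a new reading comes with each control period).
- ctrl.camera(name): name is "side" or "top" or "wrist"; returns the picture (384x512x3 uint8, red, green, blue); there is no depth.
- ctrl.calibration(name): a dict with "fx", "fy", "cx", "cy" (pixels), "k1" (the pictures are not rectified: a ray, as slopes to the right and down, at radius r is drawn at 1 + k1 r^2 times it, then the intrinsics apply), "rvec" (rotation vector, rad) and "tvec" (3), from world to camera coordinates, as OpenCV has them. Camera axes: x right, y down, z forward; pixel columns grow to the right and rows downward; lengths in m; the calibration is good to about 2 mm. A picture is of the moment at which its call begins: read the wrist's pose just before it. calibration takes no time and is no camera call; for the wrist camera it gives the pose at the moment of the call.
- ctrl.hand_in(): hands the job in, once; it reports no verdict.
The state is a dict: "time_s": time; "qpos": joint angles; "joint_vel": joint speeds; "tau": joint torques, N m; "ee_pos": TCP position; "eef_rot": TCP orientation; "force": force on the tool from outside, world axes, zero at the start; "moment": the same for the moment, N m; "grip_width": finger opening in m.
Only numpy, scipy, OpenCV 4.12 (cv2) and the standard library are available. Lean on these libraries where they do the work, as an engineer would, in place of code of your own. Each camera call takes 0.05 s, during which the arm holds its last target.

TASK

Load the caddy for the next dialysis chair: stand the pinch clamps with the red, blue and white thumb tabs upright on the floor of the bay of the same colour, and stand the blue funnel, mouth down, inside the round ring of the fourth bay. The all-yellow clamp and the black-tabbed clamp do not belong to the set: leave them where they lie.

Things in the scene. Friction and masses are not known exactly. Their poses are not given: they have to be found in the camera images.
- clamp_red_c (a point): yellow plastic pinch clamp standing on its flat base, 64 mm long x 18 mm wide x 30 mm high, about 20 g, straight parallel sides; the thumb tab, 34 x 18 mm on top of one end (own +x), is red. The point is its centre, 15 mm above its underside; own x along its length, y across its 18 mm width, z up. Belongs in the red-floored bay.
- clamp_blue_c (a point): yellow plastic pinch clamp standing on its flat base, 64 mm long x 18 mm wide x 30 mm high, about 20 g, straight parallel sides; the thumb tab, 34 x 18 mm on top of one end (own +x), is blue. The point is its centre, 15 mm above its underside; own x along its length, y across its 18 mm width, z up. Belongs in the blue-floored bay.
- clamp_white_c (a point): yellow plastic pinch clamp standing on its flat base, 64 mm long x 18 mm wide x 30 mm high, about 20 g, straight parallel sides; the thumb tab, 34 x 18 mm on top of one end (own +x), is white. The point is its centre, 15 mm above its underside; own x along its length, y across its 18 mm width, z up. Belongs in the white-floored bay.
- clamp_plain_c (a point): yellow plastic pinch clamp standing on its flat base, 64 mm long x 18 mm wide x 30 mm high, about 20 g, straight parallel sides; the thumb tab, 34 x 18 mm on top of one end (own +x), is yellow like the rest of it (no colour code). The point is its centre, 15 mm above its underside; own x along its length, y across its 18 mm width, z up. Does not belong in the caddy; stays where it is.
- clamp_black_c (a point): yellow plastic pinch clamp standing on its flat base, 64 mm long x 18 mm wide x 30 mm high, about 20 g, straight parallel sides; the thumb tab, 34 x 18 mm on top of one end (own +x), is black (withdrawn from use). The point is its centre, 15 mm above its underside; own x along its length, y across its 18 mm width, z up. Does not belong in the caddy; stays where it is.
- funnel_c (a point): squat blue plastic funnel standing on its wide mouth, spout up, about 30 g: mouth 60 mm in diameter and 6 mm high, then a cone that narrows to the spout, which runs from 28 mm above the mouth's rim (20 mm in diameter) to the top at 56 mm (17 mm in diameter). The point is on its axis, 28 mm above its underside; z up the spout.
- bay_red_floor (a point): bay of the caddy with a red floor: grey moulded insert 100 x 84 mm with a rectangular recess 92 mm long (own x) x 50 mm wide (own y), its rim 8 mm above the recess floor. The point is the middle of the recess floor, z up. The four bays sit two by two in a fixed pale-grey caddy tray (226 x 192 mm, outer walls 14 mm high). Recess floors lie about 10 mm above the counter.
- bay_blue_floor (a point): bay of the caddy with a blue floor: grey moulded insert 100 x 84 mm with a rectangular recess 92 mm long (own x) x 50 mm wide (own y), its rim 8 mm above the recess floor. The point is the middle of the recess floor, z up. The four bays sit two by two in a fixed pale-grey caddy tray (226 x 192 mm, outer walls 14 mm high). Recess floors lie about 10 mm above the counter.
- bay_white_floor (a point): bay of the caddy with a white floor: grey moulded insert 100 x 84 mm with a rectangular recess 92 mm long (own x) x 50 mm wide (own y), its rim 8 mm above the recess floor. The point is the middle of the recess floor, z up. The four bays sit two by two in a fixed pale-grey caddy tray (226 x 192 mm, outer walls 14 mm high). Recess floors lie about 10 mm above the counter.
- bay_funnel_floor (a point): bay of the same caddy with a dark floor and a raised round pale-grey ring, 74 mm inner and 82 mm outer diameter, its rim 8 mm above the floor. The point is the middle of the floor inside the ring, about 10 mm above the counter, z up. The funnel's place.
Not all that is in view belongs to the job. What is shaped like the part that bears clamp_white_c but green, pink or turquoise is not meant.

How it is judged:
By the outcome, as a careful person would: the job done as asked, in the order asked, and still so for the second after the job is handed in, with the robot touching nothing.
It also fails if it takes over 96 s, if anything falls off the work surface, if the arm or the gripper's body presses on something with over 40 N, if the wrist force passes 120 N, or if a joint passes its speed limit or range.

## Working session

There is one attempt and no reset: what is moved stays moved. The work goes in short steps, Python scripts to look and compute and a tool call to move; the robot and the scene stay as the last step left them, time stands still between calls to the robot, and variables do not carry over. Pictures are saved under pics/ and viewed, and the job is handed in when it is done.

Besides the shell and the picture viewer there is one more tool, called after "Request:" by a JSON object that holds its "name" and its "arguments", one argument or row to a line. drive_tool: Moves the arm, as the interface text tells. Its arguments: {"type":"object","properties":{"increments":{"type":"array"},"squeeze":{"type":"number"}},"required":["increments"]}

```bash
mkdir -p pics; python3 - <<'E'
from station import ctrl
import cv2
for n in ("top","side","wrist"):
    im=ctrl.camera(n); cv2.imwrite(f"pics/{n}0.png",im[:,:,::-1]); c=ctrl.calibration(n); print(n,c)
o=ctrl.get_obs(); print(o)
E
```

```text
top {'fx': 367.6507191528922, 'fy': 367.6507191528922, 'cx': 249.23109409497437, 'cy': 192.8469776371484, 'k1': 0.003949740789303622, 'rvec': array([ 2.09617538, -2.12904988,  0.19531026]), 'tvec': array([-0.0365596 ,  0.56569568,  0.78398336])}
side {'fx': 469.25139298610605, 'fy': 469.25139298610605, 'cx': 259.0184666740797, 'cy': 190.2898433207913, 'k1': -0.1513771382468446, 'rvec': array([ 2.14804459, -0.21027119,  0.10061098]), 'tvec': array([-0.56335995,  0.06709289,  1.1538585 ])}
wrist {'fx': 340.0131241330919, 'fy': 340.0131241330919, 'cx': 251.97747427878494, 'cy': 192.88350275423872, 'k1': -0.04076877085703751, 'rvec': array([-2.45367937,  1.60791812,  0.19610954]), 'tvec': array([-0.54985105, -0.02409445,  0.39126698])}
{'time_s': 0.15, 'qpos': array([-1.22658433e+00,  3.00334111e-01,  1.52139744e+00,  1.88583815e-05,
        1.32068387e+00, -6.66087115e-02]), 'joint_vel': array([-0.00067143, -0.0008989 ,  0.00035518, -0.00063283,  0.00104798,
        0.00095576]), 'tau': array([ 3.53114214e-03, -5.31958723e+01, -3.52820349e+01,  7.08806072e-02,
        2.36002752e-02, -6.27637155e-05]), 'ee_pos': array([ 0.21958045, -0.50405207,  0.18393917]), 'eef_rot': array([-3.14151966e+00,  8.19723904e-04, -1.15998026e+00]), 'force': array([-0.34831624, -0.92267707, -0.18731225]), 'moment': array([0.02260375, 0.02921223, 0.01307032]), 'grip_width': 0.09400038783579175}
```

View pics/top0.png

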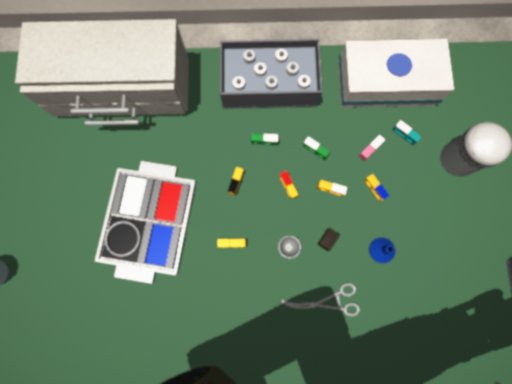

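View pics/side0.png

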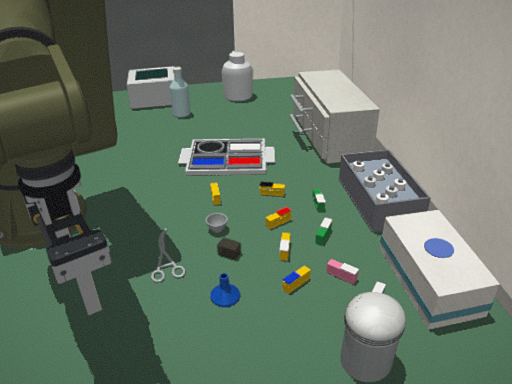

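View pics/wrist0.png

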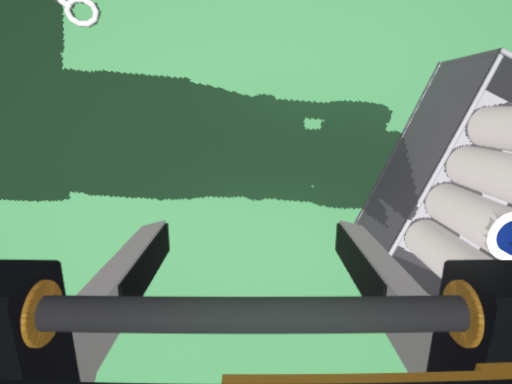

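The white-tab candidates in the top picture are yellow/white at (333,188), green/white at (265,139) and (316,148), pink/white at (373,147), and turquoise/white at (407,131). I choose (333,188), since its body is yellow. The other tabs are:
- **Red:** (289,184)
- **Blue:** (377,187)
- **Black, leave:** (236,181)
- **All yellow, leave:** (231,243)
- **Funnel:** (382,250). The grey cup at (289,247) is not it.

The bays are white (133,196), red (168,201), blue (160,245) and ring (123,238).

```bash
cat > h.py <<'E'
import numpy as np, cv2
from station import ctrl
def grab(n,save=None):
    c=ctrl.calibration(n); im=ctrl.camera(n)
    if save: cv2.imwrite(save,im[:,:,::-1])
    return im,c
def ray(c,uv):
    uv=np.atleast_2d(np.asarray(uv,float)); K=np.array([[c['fx'],0,c['cx']],[0,c['fy'],c['cy']],[0,0,1]])
    p=cv2.undistortPoints(uv[:,None,:],K,np.array([c['k1'],0,0,0.]))[:,0]
    R=cv2.Rodrigues(c['rvec'])[0]; d=np.c_[p,np.ones(len(p))]@R; o=-R.T@c['tvec']
    return o,d
def plane(c,uv,z):
    o,d=ray(c,uv); s=(z-o[2])/d[:,2]; return (o+d*s[:,None])[:,:2]
def proj(c,P):
    K=np.array([[c['fx'],0,c['cx']],[0,c['fy'],c['cy']],[0,0,1]])
    return cv2.projectPoints(np.atleast_2d(P).astype(float),c['rvec'],c['tvec'],K,np.array([c['k1'],0,0,0.]))[0][:,0]
def masks(im):
    h=cv2.cvtColor(im,cv2.COLOR_RGB2HSV).astype(int); H,S,V=h[...,0],h[...,1],h[...,2]
    return dict(red=((H<8)|(H>172))&(S>150)&(V>70), blue=(H>105)&(H<130)&(S>150)&(V>60),
      yellow=(H>15)&(H<33)&(S>140)&(V>90), white=(S<50)&(V>170), black=(V<45))
def blobs(m,amin=20):
    n,l,st,ce=cv2.connectedComponentsWithStats(m.astype(np.uint8)); return [(st[i,4],ce[i].round(1),l==i) for i in range(1,n) if st[i,4]>=amin]
E
cat > pm.py <<'E'
E
python3 - <<'E'
from h import *
im=cv2.imread("pics/top0.png")[:,:,::-1].copy(); c=ctrl.calibration("top")
print(ray(c,[[256,192]]))
M=masks(im)
for k in("red","blue","yellow","white"):
    for a,ce,m in blobs(M[k]):
        if a<1500 and 90<ce[1]<290 and ce[0]<450:
            ys,xs=np.nonzero(m); r=cv2.minAreaRect(np.c_[xs,ys].astype(np.float32))
            z=.03 if 200<ce[0] else .01
            print(k,a,ce,plane(c,[ce],z).round(3),np.round(r[1],1))
cv2.imwrite("pics/topcrop.png",cv2.resize(im[115:275,85:425],None,fx=2.3,fy=2.3,interpolation=cv2.INTER_CUBIC)[:,:,::-1])
E
```

```text
(array([ 0.40111277, -0.05424222,  0.87871749]), array([[ 0.19729696, -0.00786196, -0.98048783]]))
red 99 [285.8 177.2] [[ 0.606 -0.132]] [13.   7.6]
red 728 [167.8 201.2] [[0.557 0.151]] [19.6 37.7]
blue 97 [382.2 191.6] [[ 0.568 -0.357]] [13.8  7. ]
blue 745 [158.6 244.4] [[0.454 0.17 ]] [19.4 38.8]
blue 500 [381.6 250. ] [[ 0.433 -0.344]] [24. 25.]
yellow 124 [237.7 173.8] [[ 0.617 -0.018]] [ 8.9 13.6]
yellow 191 [372.6 184.4] [[ 0.585 -0.336]] [26.7 11.6]
yellow 150 [290.  189.5] [[ 0.577 -0.141]] [24.1  9.4]
yellow 156 [325.9 186.7] [[ 0.582 -0.226]] [26.4 10.3]
yellow 250 [231.3 242.5] [[ 0.455 -0.002]] [ 9. 28.]
white 162 [ 98.8 109.8] [[0.795 0.333]] [ 3.7 56. ]
white 115 [111.4 121.8] [[0.762 0.3  ]] [ 2.5 51. ]
white 122 [403.6 126.5] [[ 0.728 -0.422]] [15.   8.2]
white 127 [270.3 137. ] [[ 0.707 -0.098]] [ 8. 15.]
white 127 [377.2 141.5] [[ 0.691 -0.355]] [ 8.5 14.1]
white 128 [311.5 142.7] [[ 0.691 -0.197]] [15.3  8.3]
white 126 [339.2 188.1] [[ 0.578 -0.257]] [15.2  8.2]
white 63 [288.4 246.5] [[ 0.444 -0.133]] [9. 7.]
white 22 [352.5 287.8] [[ 0.35  -0.272]] [9.8 4.8]
```

View pics/topcrop.png

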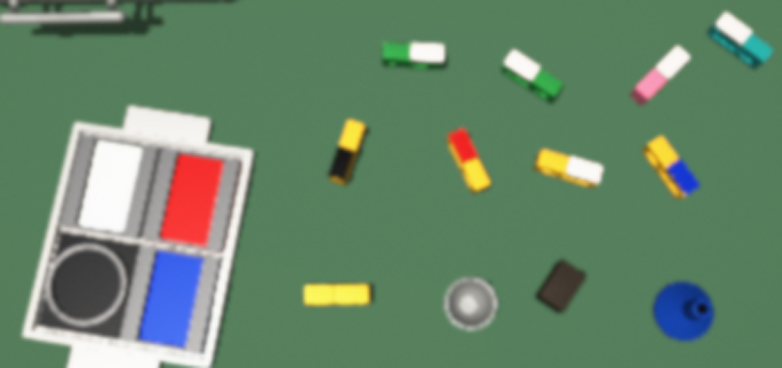

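```bash
cat >> h.py <<'E'
from scipy.spatial.transform import Rotation as Ro
def tool():
    o=ctrl.get_obs(); return o['ee_pos'],Ro.from_euler('xyz',o['eef_rot'])
def delta(pos,yaw_deg):
    """turn (deg about tool axes) then shift in tool axes from measured pose (shift expressed in current tool axes, and in turned axes)"""
    p,R=tool(); G=Ro.from_euler('xyz',[np.pi,0,np.deg2rad(yaw_deg)])
    rv=np.rad2deg((R.inv()*G).as_rotvec()); d=(np.array(pos)-p)*1e3
    return dict(turn=rv.round(2),shift_before=R.inv().apply(d).round(1),shift_after=G.inv().apply(d).round(1))
E
python3 - <<'E'
from h import *
c=ctrl.calibration("wrist");R=cv2.Rodrigues(c['rvec'])[0];o=-R.T@c['tvec'];p,T=tool()
print("cam in tool mm",T.inv().apply(o-p)*1e3); print("axes",(T.inv().as_matrix()@R.T).round(3))
print(proj(c,p+T.apply([0,0,.017])), T.as_euler('xyz',degrees=True))
print(delta([.592,-.137,.20],-73))
# tray from top pic
im=cv2.imread("pics/top0.png")[:,:,::-1].copy(); ct=ctrl.calibration("top");M=masks(im)
for k in("red","blue","white"):
    m=M[k].copy(); m[:,:105]=0;m[:,195:]=0;m[:178]=m[:178]&(k!="x")
    for a,ce,mm in blobs(m,300):
        ys,xs=np.nonzero(mm); 
        w=plane(ct,np.c_[xs,ys],.01 if k!="white" else .01)*1000; r=cv2.minAreaRect(w.astype(np.float32)); print(k,a,ce,r)
E
```

```text
cam in tool mm [   0.20259187  -70.02969667 -201.30158258]
axes [[ 1.    -0.    -0.   ]
 [ 0.     0.971  0.239]
 [-0.    -0.239  0.971]]
[[251.69390717 216.30901111]] [-1.79995818e+02  4.69667201e-02 -6.64619734e+01]
{'turn': array([-0.  ,  0.05,  6.54]), 'shift_before': array([-187.8, -488. ,  -15.9]), 'shift_after': array([-242.1, -463.5,  -16.1])}
red 728 [167.8 201.2] ((557.2808837890625, 151.06690979003906), (47.70478057861328, 89.69857025146484), 79.48037719726562)
blue 745 [158.6 244.4] ((454.4831237792969, 169.70559692382812), (46.501041412353516, 88.31598663330078), 79.92809295654297)
white 4296 [139.7  49.8] ((962.1648559570312, 238.8899383544922), (177.41436767578125, 188.49497985839844), 0.10957692563533783)
white 457 [138.8  86.5] ((857.0347290039062, 234.26614379882812), (18.173368453979492, 175.6028289794922), 0.16686098277568817)
white 3941 [146.7 219.2] ((512.9243774414062, 203.87701416015625), (196.09800720214844, 284.4111022949219), 79.75133514404297)
```

Request:
{"name": "drive_tool", "arguments": {
  "increments": [
    [[0,0,0],[-21,-54,0],1],
    [[0,0,0],[-21,-54,0],1],
    [[0,0,0],[-21,-54,0],1],
    [[0,0,0],[-21,-54,0],1],
    [[0,0,0],[-21,-54,0],1],
    [[0,0,0],[-21,-54,15],1],
    [[0,0,0],[-21,-54,15],1],
    [[0,0,0],[-21,-54,15],1],
    [[0,0,0],[-20,-54,15],0.5],
    [[0,0,6.5],[0,0,0],0.5],
    [[0,0,0],[0,0,0],0.5]
  ]
}}

```text
time_s: 1.52
ee_pos: [0.5901, -0.1374, 0.1238]
eef_rot: [3.141, 0.0, -1.272]
force: [0.5, 1.3, 0.4]
grip_width: 0.0676
```

```bash
python3 - <<'E'
from h import *
print(tool()[0],tool()[1].as_euler('xyz',degrees=True),ctrl.get_obs()['time_s'])
grab("wrist","pics/w1.png")
E
```

```text
[ 0.5900716  -0.13739379  0.12379989] [ 1.79951524e+02  2.75357156e-02 -7.28884732e+01] 1.525
```

View pics/w1.png

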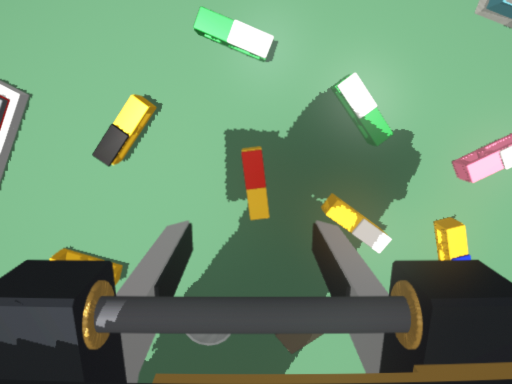

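```bash
cat >> h.py <<'E'
def clamp(im,c,uv,tab,show=True,z=.03):
    M=masks(im); t=min(((np.hypot(*(ce-uv)),m) for a,ce,m in blobs(M[tab],40)),key=lambda q:q[0])[1]
    k=np.ones((7,7),np.uint8)
    yl=[m for a,ce,m in blobs(M['yellow'],40) if (cv2.dilate(m.astype(np.uint8),k)>0)[t].any()]
    m=t.copy()
    for y in yl: m|=y
    ys,xs=np.nonzero(m); w=plane(c,np.c_[xs,ys],z)*1e3
    r=cv2.minAreaRect(w.astype(np.float32)); b=cv2.boxPoints(r); e=[b[1]-b[0],b[2]-b[1]]; e=max(e,key=np.linalg.norm)
    ctr=np.array(r[0]); tc=plane(c,np.c_[np.nonzero(t)[1],np.nonzero(t)[0]],z).mean(0)*1e3
    if (tc-ctr)@e<0:e=-e
    u=e/np.linalg.norm(e)
    print(tab,"ctr",ctr.round(1),"size",np.round(r[1],1),"yaw",round(float(np.degrees(np.arctan2(u[1],u[0]))),1),"tab-15:",(tc-15*u).round(1),"n",len(yl))
    return ctr/1e3,float(np.degrees(np.arctan2(u[1],u[0])))
E
python3 - <<'E'
from h import *
im=cv2.imread("pics/w1.png")[:,:,::-1].copy(); c=ctrl.calibration("wrist")
p,y=clamp(im,c,(255,168),"red")
print(delta([*p,.027],y-90))
print("white clamp:");clamp(im,c,(372,235),"white")
E
```

```text
red ctr [ 596.1 -139. ] size [65.9 18.1] yaw 24.1 tab-15: [ 594.4 -139.7] n 2
{'turn': array([ 0.02,  0.01, -6.96]), 'shift_before': array([ 2.9, -5.6, 97.2]), 'shift_after': array([ 3.6, -5.2, 97.2])}
white clamp:
white ctr [ 587.5 -238.9] size [74.3 20.1] yaw -109.2 tab-15: [ 585.4 -243.3] n 1
```

Request:
{"name": "drive_tool", "arguments": {
  "increments": [
    [[0,0,-7],[0,0,0],0.6],
    [[0,0,0],[3.5,-4.5,20],0.6],
    [[0,0,0],[0,0,25],0.6],
    [[0,0,0],[0,0,27],0.6],
    [[0,0,0],[0,0,15],0.6],
    [[0,0,0],[0,0,10],0.6],
    [[0,0,0],[0,0,0],0.6],
    [[0,0,0],[0,0,0],0],
    [[0,0,0],[0,0,0],0],
    [[0,0,0],[0,0,0],0],
    [[0,0,0],[0,0,0],0],
    [[0,0,0],[0,0,0],0]
  ],
  "squeeze": 12
}}

```text
time_s: 3.08
ee_pos: [0.5957, -0.1392, 0.0274]
eef_rot: [-3.142, -0.0, -1.151]
force: [-0.1, -0.5, -0.3]
grip_width: 0.0099
```

```bash
python3 - <<'E'
from h import *
o=ctrl.get_obs();print(tool()[0],tool()[1].as_euler('xyz',degrees=True),o['grip_width'],o['force'])
grab("wrist","pics/w2.png")
print(delta([.557,.151,.1],-100.2))
E
```

```text
[ 0.59567397 -0.13915177  0.02739609] [-1.79996895e+02 -2.01886481e-03 -6.59610108e+01] 0.009876952016742461 [-0.14108233 -0.47254049 -0.27760252]
{'turn': array([ 0.  ,  0.  , 34.24]), 'shift_before': array([-280.7,  -82.9,  -72.6]), 'shift_after': array([-278.7,   89.4,  -72.6])}
```

View pics/w2.png

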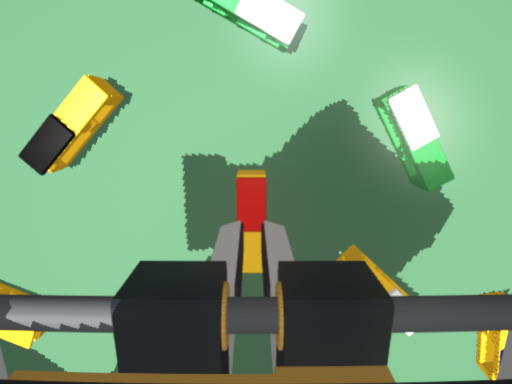

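Request:
{"name": "drive_tool", "arguments": {
  "increments": [
    [[0,0,0],[0,0,0],0],
    [[0,0,0],[0,0,0],0]
  ]
}}

```text
time_s: 3.38
ee_pos: [0.5957, -0.1392, 0.0273]
eef_rot: [-3.142, 0.0, -1.151]
force: [-0.0, -0.0, 0.2]
grip_width: 0.0008
```

```bash
python3 - <<'E'
from h import *
o=ctrl.get_obs();print(o['grip_width'],o['force'])
im,c=grab("wrist");s,cs=grab("side")
cv2.imwrite("pics/m3.png",np.hstack([cv2.resize(im[150:290,180:330],None,fx=2.5,fy=2.5),cv2.resize(s[180:320,220:370],None,fx=2.5,fy=2.5)])[:,:,::-1])
p,T=tool()
for x in(-.005,.005,-.009,.009): print(x,proj(c,p+T.apply([x,0,-.003])),proj(c,p+T.apply([x,0,.017])))
E
```

```text
0.0007959779435560439 [-0.04726522 -0.02564242  0.22586699]
-0.005 [[243.52197329 226.26701935]] [[244.23544246 216.32763328]]
0.005 [[259.75913843 226.26202555]] [[259.09713242 216.32302779]]
-0.009 [[237.02791415 226.26727647]] [[238.29138439 216.32845215]]
0.009 [[266.25328782 226.25828812]] [[265.04125876 216.32016264]]
```

View pics/m3.png

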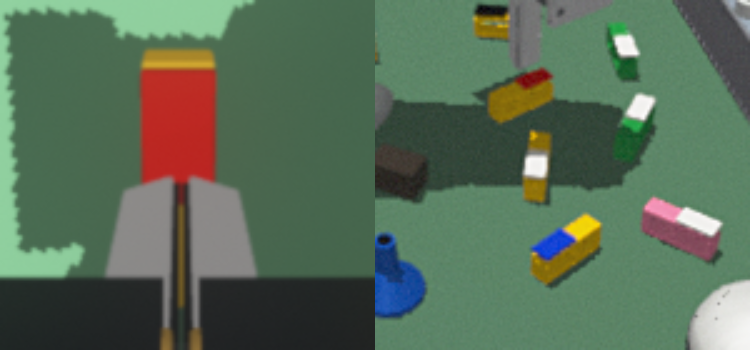

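```bash
python3 - <<'E'
from h import *
p,T=tool(); c=ctrl.calibration("side")
s,_=grab("side","pics/s4.png"); t,ct=grab("top")
for d in(-.1,-.05,0,.017): print(d,proj(c,p+T.apply([0,0,d])).round(),proj(ct,p+T.apply([0,0,d])).round())
for tab in("red",):
  M=masks(s)[tab]
  for a,ce,m in blobs(M): print("side red",a,ce)
print(proj(c,[.595+.015*.91,-.139+.006,.03]))
cv2.imwrite("pics/s4c.png",np.hstack([cv2.resize(s[80:280,190:340],None,fx=2.6,fy=2.6),cv2.resize(t[100:300,220:360],None,fx=2.6,fy=2.6)])[:,:,::-1])
E
```

```text
-0.1 [[280. 177.]] [[293. 171.]]
-0.05 [[279. 195.]] [[291. 177.]]
0 [[279. 213.]] [[289. 182.]]
0.017 [[279. 218.]] [[288. 183.]]
side red 154 [242.1 160.9]
side red 58 [282.9 210.8]
[[283.76247269 209.53658595]]
```

View pics/s4c.png

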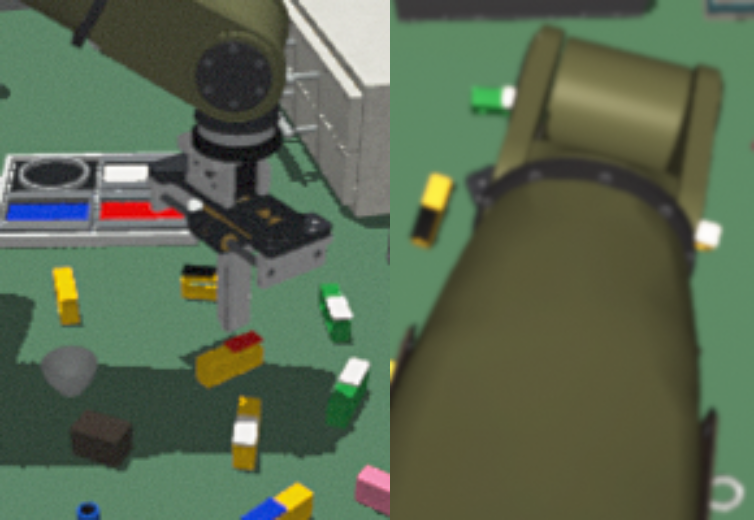

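The fingers closed on nothing (0.8 mm). The side picture and the fingertips in the wrist picture both put the real tips about 40 mm above where the tool data say, at roughly tool z -23 mm. I'll open, go lower and check from the pictures.

Request:
{"name": "drive_tool", "arguments": {
  "increments": [
    [[0,0,0],[0,0,0],0.5],
    [[0,0,0],[0,0,0],0.5],
    [[0,0,0],[0,0,0],0.5],
    [[0,0,0],[0,0,0],0.5],
    [[0,0,0],[0,0,10],0.5],
    [[0,0,0],[0,0,10],0.5],
    [[0,0,0],[0,0,10],0.5],
    [[0,0,0],[0,0,0],0.5]
  ]
}}

```text
time_s: 4.58
ee_pos: [0.5951, -0.139, -0.0039]
eef_rot: [3.14, 0.001, -1.151]
force: [0.1, -0.6, 0.0]
grip_width: 0.0471
```

```bash
python3 - <<'E'
from h import *
p,T=tool(); print(p,ctrl.get_obs()['grip_width'])
s,c=grab("side");w,cw=grab("wrist")
print(proj(c,p+T.apply([[-.023,0,-.023],[.023,0,-.023]])))
cv2.imwrite("pics/m5.png",np.hstack([cv2.resize(w,(512,384)),cv2.resize(s[150:246,230:302],(288,384))])[:,:,::-1])
E
```

```text
[ 0.59506018 -0.1389863  -0.00387067] 0.0471279234268736
[[273.02469226 210.72405086]
 [284.59538545 220.07776942]]
```

View pics/m5.png

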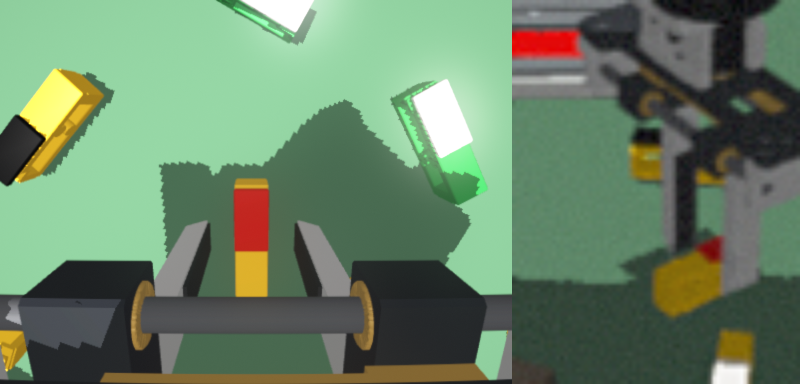

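Request:
{"name": "drive_tool", "arguments": {
  "increments": [
    [[0,0,0],[0,0,3],0.5],
    [[0,0,0],[0,0,0],0],
    [[0,0,0],[0,0,0],0],
    [[0,0,0],[0,0,0],0],
    [[0,0,0],[0,0,0],0],
    [[0,0,0],[0,0,0],0],
    [[0,0,0],[0,0,0],0]
  ],
  "squeeze": 12
}}

```text
time_s: 5.55
ee_pos: [0.5957, -0.1392, -0.0056]
eef_rot: [-3.142, -0.0, -1.151]
force: [0.2, 0.4, 1.2]
grip_width: 0.0182
```

```bash
python3 - <<'E'
from h import *
p,T=tool(); print(p,ctrl.get_obs()['grip_width'])
print(delta([.557,.151,.08],-100.2))
E
```

```text
[ 0.59569001 -0.13918912 -0.0055813 ] 0.018176093603704514
{'turn': array([-1.000e-02, -0.000e+00,  3.423e+01]), 'shift_before': array([-280.8,  -82.9,  -85.6]), 'shift_after': array([-278.8,   89.5,  -85.6])}
```

Request:
{"name": "drive_tool", "arguments": {
  "increments": [
    [[0,0,0],[0,0,-15],0],
    [[0,0,0],[0,0,-35],0],
    [[0,0,0],[0,0,-35],0],
    [[0,0,0],[-47,-14,0],0],
    [[0,0,0],[-47,-14,0],0],
    [[0,0,0],[-47,-14,0],0],
    [[0,0,0],[-47,-14,0],0],
    [[0,0,0],[-47,-14,0],0],
    [[0,0,0],[-46,-13,0],0],
    [[0,0,8.5],[0,0,0],0],
    [[0,0,8.5],[0,0,0],0],
    [[0,0,8.5],[0,0,0],0],
    [[0,0,8.7],[0,0,0],0],
    [[0,0,0],[0,0,0],0]
  ]
}}

```text
time_s: 7.3
ee_pos: [0.5572, 0.1513, 0.0802]
eef_rot: [-3.141, 0.0, -1.747]
force: [-0.1, -0.7, 0.6]
grip_width: 0.018
```

```bash
python3 - <<'E'
from h import *
p,T=tool(); print(p,ctrl.get_obs()['grip_width'])
w,cw=grab("wrist","pics/w6.png"); t,ct=grab("top","pics/t6.png")
E
```

```text
[0.55717449 0.15130695 0.08024209] 0.0180280014356576
```

View pics/w6.png

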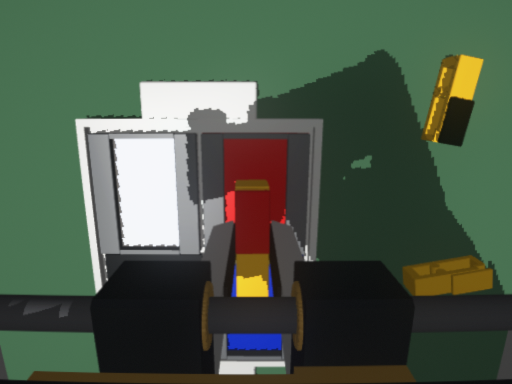

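```bash
python3 - <<'E'
from h import *
im=cv2.imread("pics/w6.png")[:,:,::-1].copy(); c=ctrl.calibration("wrist");p,T=tool()
h=cv2.cvtColor(im,cv2.COLOR_RGB2HSV).astype(int)
W=(h[...,1]<60)&(h[...,2]>150); W[:,:110]=0;W[:,195:]=0;W[:134]=0
b=max(blobs(W,500),key=lambda q:q[0]); ys,xs=np.nonzero(b[2]); print("white px",xs.min(),xs.max(),ys.min(),ys.max())
w=plane(c,np.c_[xs,ys],.01)*1e3; r=cv2.minAreaRect(w.astype(np.float32)); print("white",r)
Rm=((h[...,0]<8)|(h[...,0]>172))&(h[...,1]>120); Rm[178:]=0
ys,xs=np.nonzero(Rm); print("red px",xs.min(),xs.max(),ys.min(),ys.max())
for y in(145,155,165,175):
  x=np.nonzero(Rm[y])[0]; x=x[(x>210)&(x<300)]; q=plane(c,[[x.min()-.5,y],[x.max()+.5,y]],.01); q3=np.c_[q,[.01]*2]; print(y,x.min(),x.max(),(T.inv().apply(q3-p)*1e3).round(1))
print("red top",(T.inv().apply(np.r_[plane(c,[[255,ys.min()-.5]],.01)[0],.01]-p)*1e3).round(1))
B=(h[...,0]>105)&(h[...,0]<130)&(h[...,1]>150);ys,xs=np.nonzero(B&(np.arange(384)[:,None]>300))
print("blue bottom",ys.max(),(T.inv().apply(np.r_[plane(c,[[255,ys.max()+.5]],.01)[0],.01]-p)*1e3).round(1))
E
```

```text
white px 110 194 134 252
white ((572.1689453125, 230.40155029296875), (63.72369384765625, 101.9251937866211), 81.26268768310547)
red px 224 287 139 177
145 224 286 [[-22.9 -42.4  69.9]
 [ 27.2 -42.4  69.9]]
155 224 286 [[-23.1 -34.4  69.9]
 [ 27.3 -34.4  69.9]]
165 224 286 [[-23.2 -26.3  69.9]
 [ 27.5 -26.3  69.9]]
175 224 286 [[-23.4 -18.1  69.9]
 [ 27.7 -18.1  69.9]]
red top [  2.1 -47.5  69.9]
blue bottom 350 [  2.5 148.9  69.8]
```

Request:
{"name": "drive_tool", "arguments": {
  "increments": [
    [[0,0,0],[2,-1,20],0],
    [[0,0,0],[0,0,25],0],
    [[0,0,0],[0,0,18],0],
    [[0,0,0],[0,0,8],0],
    [[0,0,0],[0,0,2],0],
    [[0,0,0],[0,0,1.5],0],
    [[0,0,0],[0,0,0],0]
  ]
}}

```text
time_s: 8.28
ee_pos: [0.5579, 0.1492, 0.0054]
eef_rot: [-3.141, 0.0, -1.748]
force: [0.5, 0.5, -0.1]
grip_width: 0.0179
```

Request:
{"name": "drive_tool", "arguments": {
  "increments": [
    [[0,0,0],[0,0,0.7],0],
    [[0,0,0],[0,0,0],0]
  ]
}}

```text
time_s: 8.52
ee_pos: [0.5578, 0.1492, 0.0044]
eef_rot: [-3.141, 0.0, -1.748]
force: [0.5, 0.1, 0.5]
grip_width: 0.0178
```

Request:
{"name": "drive_tool", "arguments": {
  "increments": [
    [[0,0,0],[0,0,0],0.4],
    [[0,0,0],[0,0,0],0.4],
    [[0,0,0],[0,0,0],0.4],
    [[0,0,0],[0,0,-15],0.4],
    [[0,0,0],[0,0,-40],0.4],
    [[0,0,0],[0,0,-40],0.4],
    [[0,0,0],[0,0,0],0.4]
  ]
}}

```text
time_s: 9.4
ee_pos: [0.5593, 0.1495, 0.1033]
eef_rot: [-3.136, 0.002, -1.748]
force: [-0.5, 0.1, -0.2]
grip_width: 0.0376
```

```bash
python3 - <<'E'
from h import *
p,T=tool(); print(p)
w,cw=grab("wrist","pics/w7.png")
print(delta([.58,-.345,.1],-39), delta([.58,-.245,.1],-10))
E
```

```text
[0.55928387 0.14948903 0.10326783]
{'turn': array([-1.800e-01, -3.000e-02, -6.116e+01]), 'shift_before': array([ 482.7, -108.6,    0.7]), 'shift_after': array([327.9, 370.4,   1. ])} {'turn': array([-1.800e-01, -8.000e-02, -9.016e+01]), 'shift_before': array([384.3, -90.9,   0.8]), 'shift_after': array([ 89.9, 384.5,   1. ])}
```

View pics/w7.png

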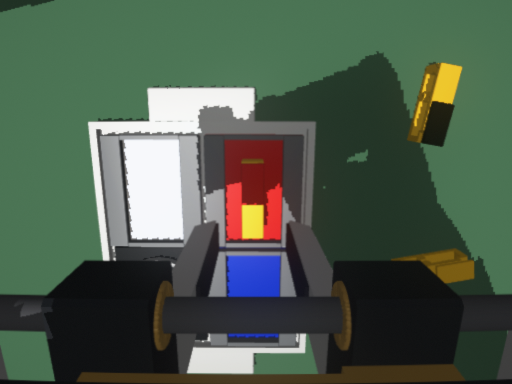

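Request:
{"name": "drive_tool", "arguments": {
  "increments": [
    [[0,0,0],[53.5,-12,0],0.5],
    [[0,0,0],[53.5,-12,0],0.5],
    [[0,0,0],[53.5,-12,0],0.5],
    [[0,0,0],[53.5,-12,0],0.5],
    [[0,0,0],[53.5,-12,0],0.5],
    [[0,0,0],[53.5,-12,0],0.5],
    [[0,0,0],[53.5,-12,0],0.5],
    [[0,0,0],[53.5,-12,0],0.5],
    [[0,0,0],[54,-12,0],0.5],
    [[0,0,-10],[0,0,0],0.5],
    [[0,0,-10],[0,0,0],0.5],
    [[0,0,-10],[0,0,0],0.5],
    [[0,0,-10],[0,0,0],0.5],
    [[0,0,-10],[0,0,0],0.5],
    [[0,0,-10],[0,0,0],0.5],
    [[0,0,0],[0,0,0],0.5],
    [[0,0,0],[0,0,0],0.5]
  ]
}}

```text
time_s: 11.58
ee_pos: [0.5787, -0.3442, 0.0986]
eef_rot: [3.141, 0.001, -0.705]
force: [0.1, 0.2, 0.5]
grip_width: 0.047
```

```bash
python3 - <<'E'
from h import *
p,T=tool(); print(p,T.as_euler('xyz',degrees=True))
w,cw=grab("wrist","pics/w8.png")
np.save("cw8.npy",np.r_[cw['rvec'],cw['tvec']])
E
```

```text
[ 0.57867293 -0.34423049  0.09856477] [ 1.79992277e+02  5.12372437e-02 -4.03881822e+01]
```

View pics/w8.png

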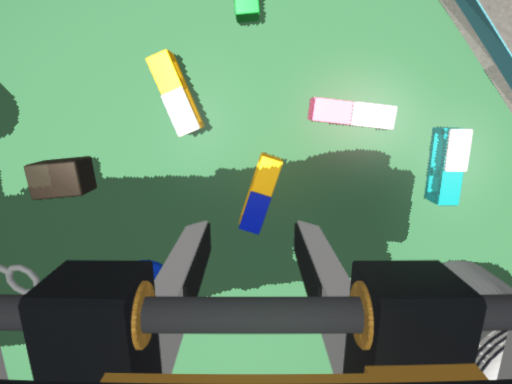

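```bash
cat >> h.py <<'E'
def clamp2(im,c,tab,uv,vmin):
    M=masks(im); h=cv2.cvtColor(im,cv2.COLOR_RGB2HSV); M['yellow']&=(h[...,2]>vmin)
    pts=[]
    for k in(tab,'yellow'):
        m=min(((np.hypot(*(ce-uv)),m) for a,ce,m in blobs(M[k],60)),key=lambda q:q[0])[1]
        ys,xs=np.nonzero(m); w=(plane(c,np.c_[xs,ys],.03)*1e3).astype(np.float32); pts.append(w); print(k,[np.round(q,1) for q in cv2.minAreaRect(w)])
    w=np.vstack(pts); r=cv2.minAreaRect(w); d=pts[0].mean(0)-pts[1].mean(0); yaw=np.degrees(np.arctan2(d[1],d[0])); print("all",[np.round(q,1) for q in r],"yaw by centroids",yaw.round(1))
E
python3 - <<'E'
from h import *
im=cv2.imread("pics/w8.png")[:,:,::-1].copy(); c=ctrl.calibration("wrist")
h=cv2.cvtColor(im,cv2.COLOR_RGB2HSV); print(h[180,266],h[185,246],h[195,246])
clamp2(im,c,"blue",(262,195),225)
E
```

```text
[ 23 193 219] [ 63  72 110] [ 42  88 113]
blue [array([ 571.5, -356.5]), array([33.4, 17.6]), np.float64(32.4)]
yellow [array([ 607.9, -332.4]), array([11.3, 20. ]), np.float64(49.6)]
all [array([ 584.4, -347.7]), array([64.7, 18.6]), np.float64(32.4)] yaw by centroids -146.5
```

```bash
python3 - <<'E'
from h import *
print(delta([.5843,-.348,-.009],-57.6))
E
```

```text
{'turn': array([1.000e-02, 4.000e-02, 1.725e+01]), 'shift_before': array([  6.8,  -0.7, 107.7]), 'shift_after': array([  6.2,  -2.7, 107.7])}
```

Request:
{"name": "drive_tool", "arguments": {
  "increments": [
    [[0,0,8.6],[0,0,0],0.5],
    [[0,0,8.6],[0,0,0],0.5],
    [[0,0,0],[6,-2.7,0],0.5],
    [[0,0,0],[0,0,30],0.5],
    [[0,0,0],[0,0,35],0.5],
    [[0,0,0],[0,0,25],0.5],
    [[0,0,0],[0,0,12],0.5],
    [[0,0,0],[0,0,5.5],0.5],
    [[0,0,0],[0,0,0],0.5],
    [[0,0,0],[0,0,0],0],
    [[0,0,0],[0,0,0],0],
    [[0,0,0],[0,0,0],0],
    [[0,0,0],[0,0,0],0],
    [[0,0,0],[0,0,0],0],
    [[0,0,0],[0,0,0],0]
  ],
  "squeeze": 12
}}

```text
time_s: 13.5
ee_pos: [0.5845, -0.348, -0.0081]
eef_rot: [-3.141, -0.0, -1.001]
force: [-1.4, 0.3, 4.6]
grip_width: 0.0179
```

```bash
python3 - <<'E'
from h import *
p,T=tool(); print(p,ctrl.get_obs()['grip_width'])
# blue bay: bay x dir = along angle -10.2 ; red centre = release pose + tool(0.1,-.5)
print(delta([.5578-.1033,.1492+.0187,.085],-100.2))
# from w7: pose p at (.559,.1495,.1033) yaw -100.2
E
```

```text
[ 0.58450762 -0.34801313 -0.00808534] 0.01794162466331612
{'turn': array([-2.000e-02, -1.000e-02,  4.284e+01]), 'shift_before': array([-504.5, -168.8,  -93.2]), 'shift_after': array([-484.7,  219.3,  -93.1])}
```

Request:
{"name": "drive_tool", "arguments": {
  "increments": [
    [[0,0,0],[0,0,-15],0],
    [[0,0,0],[0,0,-38],0],
    [[0,0,0],[0,0,-40],0],
    [[0,0,0],[-50.5,-17,0],0],
    [[0,0,0],[-50.5,-17,0],0],
    [[0,0,0],[-50.5,-17,0],0],
    [[0,0,0],[-50.5,-17,0],0],
    [[0,0,0],[-50.5,-17,0],0],
    [[0,0,0],[-50.5,-17,0],0],
    [[0,0,0],[-50.5,-17,0],0],
    [[0,0,0],[-50.5,-17,0],0],
    [[0,0,0],[-50.5,-17,0],0],
    [[0,0,0],[-50,-16,0],0],
    [[0,0,8.5],[0,0,0],0],
    [[0,0,8.5],[0,0,0],0],
    [[0,0,8.5],[0,0,0],0],
    [[0,0,8.5],[0,0,0],0],
    [[0,0,8.8],[0,0,0],0],
    [[0,0,0],[0,0,0],0],
    [[0,0,0],[0,0,0],0]
  ]
}}

```text
time_s: 16.0
ee_pos: [0.4547, 0.1681, 0.085]
eef_rot: [-3.141, 0.0, -1.745]
force: [-0.7, 0.0, 0.2]
grip_width: 0.0176
```

```bash
python3 - <<'E'
from h import *
p,T=tool(); print(p,T.as_euler('xyz',degrees=True),ctrl.get_obs()['grip_width'])
w,cw=grab("wrist","pics/w9.png")
E
```

```text
[0.45473334 0.16806183 0.08504764] [-1.79973498e+02  1.40977702e-02 -9.99686339e+01] 0.017584900871767964
```

View pics/w9.png

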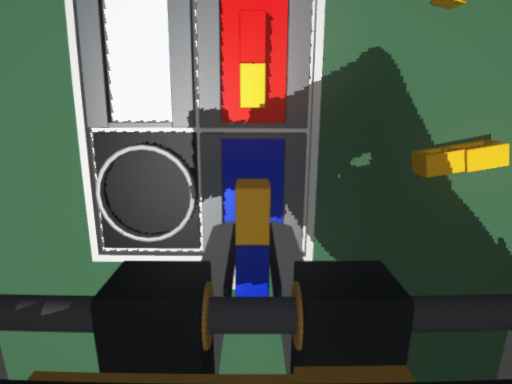

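```bash
python3 - <<'E'
from h import *
im=cv2.imread("pics/w9.png")[:,:,::-1].copy(); c=ctrl.calibration("wrist");p,T=tool()
h=cv2.cvtColor(im,cv2.COLOR_RGB2HSV).astype(int)
B=(h[...,0]>105)&(h[...,0]<130)&(h[...,1]>150)
def tf(uv,z): return (T.inv().apply(np.r_[plane(c,[uv],z)[0],z]-p)*1e3).round(1)
for y in(150,165,176):
  x=np.nonzero(B[y])[0]; x=x[(x>205)&(x<300)]; print(y,x.min(),x.max(),tf([x.min()-.5,y],.01),tf([x.max()+.5,y],.01))
ys=np.nonzero(B[:200].sum(1)>30)[0]; print("top",ys.min(),tf([253,ys.min()-.5],.01))
# ring: pale ring ellipse, rim z=.018
P=(h[...,1]<70)&(h[...,2]>95); P[:136]=0;P[252:]=0;P[:,:95]=0;P[:,199:]=0
for a,ce,m in blobs(P,100):
  ys,xs=np.nonzero(m); w=plane(c,np.c_[xs,ys],.018); (q,r)=cv2.minEnclosingCircle((w*1e3).astype(np.float32)); print("ring",a,ce,np.round(q,1),round(r,1))
# white floor width
W=(h[...,1]<60)&(h[...,2]>190);
for y in(30,60,90): x=np.nonzero(W[y])[0]; x=x[(x>95)&(x<185)]; print("white",y,x.min(),x.max(),tf([x.min()-.5,y],.01),tf([x.max()+.5,y],.01))
ys=[y for y in range(60,135) if W[y,115:165].mean()>.5]; print("white bottom",max(ys),tf([140,max(ys)+.5],.01))
E
```

```text
150 223 283 [-24.2 -37.8  74.9] [ 25.3 -37.8  74.9]
165 223 283 [-24.5 -25.5  74.9] [ 25.6 -25.5  74.9]
176 223 282 [-24.7 -16.3  74.9] [ 24.9 -16.3  74.9]
top 139 [  0.5 -47.1  74.9]
ring 2087 [142.  204.1] [460.6 255.6] 55.6
white 30 106 168 [-111.7 -129.6   75. ] [ -63.5 -128.9   75. ]
white 60 108 169 [-112.  -107.8   75. ] [ -63.8 -107.3   75. ]
white 90 111 170 [-111.7  -85.4   75. ] [-64.1 -85.   75. ]
white bottom 131 [-90.5 -52.9  75. ]
```

Request:
{"name": "drive_tool", "arguments": {
  "increments": [
    [[0,0,0],[0.5,-1,25],0],
    [[0,0,0],[0,0,30],0],
    [[0,0,0],[0,0,18],0],
    [[0,0,0],[0,0,6],0],
    [[0,0,0],[0,0,2],0],
    [[0,0,0],[0,0,1.5],0],
    [[0,0,0],[0,0,0],0],
    [[0,0,0],[0,0,0],0]
  ]
}}

```text
time_s: 17.05
ee_pos: [0.4557, 0.1674, 0.0025]
eef_rot: [-3.141, 0.0, -1.748]
force: [0.3, -0.3, -1.1]
grip_width: 0.0178
```

Request:
{"name": "drive_tool", "arguments": {
  "increments": [
    [[0,0,0],[0,0,0.5],0],
    [[0,0,0],[0,0,0],0],
    [[0,0,0],[0,0,0],0.4],
    [[0,0,0],[0,0,0],0.4],
    [[0,0,0],[0,0,0],0.4],
    [[0,0,0],[0,0,-15],0.4],
    [[0,0,0],[0,0,-40],0.4],
    [[0,0,0],[0,0,-40],0.4],
    [[0,0,0],[0,0,0],0.4],
    [[0,0,0],[0,0,0],0.4]
  ]
}}

```text
time_s: 18.3
ee_pos: [0.4553, 0.1673, 0.0966]
eef_rot: [3.141, -0.0, -1.748]
force: [0.0, -0.8, -1.3]
grip_width: 0.0376
```

```bash
python3 - <<'E'
from h import *
p,T=tool(); print(p,ctrl.get_obs()['grip_width'])
w,cw=grab("wrist","pics/w10.png")
print(delta([.586,-.241,.1],-19))
def tf(uv,z): return plane(cw,[uv],z)[0].round(4)
h=cv2.cvtColor(w,cv2.COLOR_RGB2HSV).astype(int)
print("ring picks later")
E
```

```text
[0.4552597  0.16728087 0.09657249] 0.0376239374011722
{'turn': array([ 7.000e-02,  2.000e-02, -8.116e+01]), 'shift_before': array([ 378.7, -200.9,   -4. ]), 'shift_after': array([256.7, 343.4,  -3.9])}
ring picks later
```

View pics/w10.png

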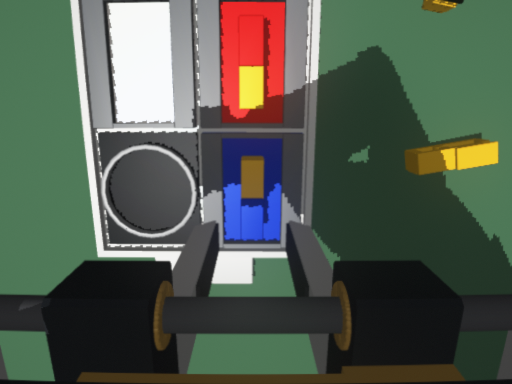

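```bash
python3 - <<'E'
from h import *
c=ctrl.calibration("wrist")
im=cv2.imread("pics/w10.png")[:,:,::-1].copy()
print("ring",plane(c,[[150.5,190.5]],.018),plane(c,[[101,190],[200,190],[150,143.5],[150,238]],.018).round(4))
g=cv2.cvtColor(im,cv2.COLOR_RGB2GRAY)
circ=cv2.HoughCircles(g[130:255,90:205],cv2.HOUGH_GRADIENT,1,50,param1=80,param2=20,minRadius=38,maxRadius=55)
print(circ[0,:3]+[90,130,0] if circ is not None else None)
E
```

```text
ring [[0.47341593 0.2516511 ]] [[0.4814 0.2934]
 [0.4664 0.2101]
 [0.512  0.2423]
 [0.4318 0.2628]]
[[151.5        190.5         46.70000076]]
```

Request:
{"name": "drive_tool", "arguments": {
  "increments": [
    [[0,0,0],[47.5,-25,0],0.5],
    [[0,0,0],[47.5,-25,0],0.5],
    [[0,0,0],[47.5,-25,0],0.5],
    [[0,0,0],[47.5,-25,0],0.5],
    [[0,0,0],[47.5,-25,0],0.5],
    [[0,0,0],[47.5,-25,0],0.5],
    [[0,0,0],[47,-25,0],0.5],
    [[0,0,0],[47,-26,0],0.5],
    [[0,0,-10],[0,0,0],0.5],
    [[0,0,-10],[0,0,0],0.5],
    [[0,0,-10],[0,0,0],0.5],
    [[0,0,-10],[0,0,0],0.5],
    [[0,0,-10],[0,0,0],0.5],
    [[0,0,-10],[0,0,0],0.5],
    [[0,0,-10],[0,0,0],0.5],
    [[0,0,-10],[0,0,0],0.5],
    [[0,0,0],[0,0,0],0.5],
    [[0,0,0],[0,0,0],0.5]
  ]
}}

```text
time_s: 20.6
ee_pos: [0.5863, -0.2411, 0.096]
eef_rot: [-3.141, 0.001, -0.356]
force: [-0.1, -0.2, -0.2]
grip_width: 0.047
```

```bash
python3 - <<'E'
from h import *
p,T=tool(); print(p,T.as_euler('xyz',degrees=True))
w,cw=grab("wrist","pics/w11.png")
h=cv2.cvtColor(w,cv2.COLOR_RGB2HSV); 
try: clamp2(w,cw,"white",(252,190),150)
except Exception as e: print(e)
E
```

```text
[ 0.58625397 -0.24106808  0.09595648] [-1.79993402e+02  6.40183469e-02 -2.03930676e+01]
white [array([ 580.6, -256.1]), array([32.9, 18. ]), np.float64(70.0)]
yellow [array([ 591.6, -224. ]), array([31.8, 17.7]), np.float64(70.0)]
all [array([ 586.1, -240.3]), array([66.6, 18. ]), np.float64(71.0)] yaw by centroids -110.9
```

View pics/w11.png

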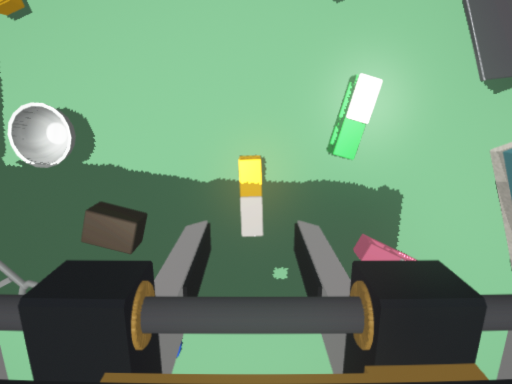

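Request:
{"name": "drive_tool", "arguments": {
  "increments": [
    [[0,0,0],[-0.3,-0.7,30],0.5],
    [[0,0,0],[0,0,35],0.5],
    [[0,0,0],[0,0,25],0.5],
    [[0,0,0],[0,0,10],0.5],
    [[0,0,0],[0,0,3],0.5],
    [[0,0,0],[0,0,0],0.5],
    [[0,0,0],[0,0,0],0],
    [[0,0,0],[0,0,0],0],
    [[0,0,0],[0,0,0],0],
    [[0,0,0],[0,0,0],0],
    [[0,0,0],[0,0,0],0],
    [[0,0,0],[0,0,0],0]
  ],
  "squeeze": 12
}}

```text
time_s: 22.15
ee_pos: [0.5865, -0.2404, -0.0062]
eef_rot: [-3.142, -0.0, -0.352]
force: [-0.1, 0.8, 2.3]
grip_width: 0.018
```

```bash
python3 - <<'E'
from h import *
p,T=tool(); print(p,ctrl.get_obs()['grip_width'])
print(delta([.5735,.2363,.085],-100.2))
E
```

```text
[ 0.58650203 -0.24043382 -0.00622326] 0.01798055950744024
{'turn': array([-0.000e+00, -1.000e-02,  8.003e+01]), 'shift_before': array([-176.5, -443. ,  -91.2]), 'shift_after': array([-466.9,   97.2,  -91.2])}
```

Request:
{"name": "drive_tool", "arguments": {
  "increments": [
    [[0,0,0],[0,0,-16],0],
    [[0,0,0],[0,0,-37],0],
    [[0,0,0],[0,0,-38],0],
    [[0,0,0],[-19.6,-49.2,0],0],
    [[0,0,0],[-19.6,-49.2,0],0],
    [[0,0,0],[-19.6,-49.2,0],0],
    [[0,0,0],[-19.6,-49.2,0],0],
    [[0,0,0],[-19.6,-49.2,0],0],
    [[0,0,0],[-19.6,-49.2,0],0],
    [[0,0,0],[-19.6,-49.2,0],0],
    [[0,0,0],[-19.6,-49.2,0],0],
    [[0,0,0],[-19.7,-49.4,0],0],
    [[0,0,10],[0,0,0],0],
    [[0,0,10],[0,0,0],0],
    [[0,0,10],[0,0,0],0],
    [[0,0,10],[0,0,0],0],
    [[0,0,10],[0,0,0],0],
    [[0,0,10],[0,0,0],0],
    [[0,0,10],[0,0,0],0],
    [[0,0,10],[0,0,0],0]
  ]
}}

```text
time_s: 24.65
ee_pos: [0.5736, 0.2364, 0.0857]
eef_rot: [-3.141, 0.0, -1.754]
force: [-0.4, -0.4, -0.9]
grip_width: 0.0178
```

Request:
{"name": "drive_tool", "arguments": {
  "increments": [
    [[0,0,0],[0,0,0],0],
    [[0,0,0],[0,0,0],0]
  ]
}}

```text
time_s: 24.9
ee_pos: [0.5736, 0.2363, 0.0852]
eef_rot: [-3.141, 0.0, -1.744]
force: [-0.1, -0.4, -0.2]
grip_width: 0.0179
```

```bash
python3 - <<'E'
from h import *
p,T=tool(); print(p,T.as_euler('xyz',degrees=True),ctrl.get_obs()['grip_width'])
im,c=grab("wrist","pics/w12.png")
h=cv2.cvtColor(im,cv2.COLOR_RGB2HSV).astype(int)
def tf(uv,z): return (T.inv().apply(np.r_[plane(c,[uv],z)[0],z]-p)*1e3).round(1)
W=(h[...,1]<60)&(h[...,2]>190)
for y in(150,160,170):
  x=np.nonzero(W[y])[0]; x=x[(x>218)&(x<295)]; print(y,x.min(),x.max(),tf([x.min()-.5,y],.01),tf([x.max()+.5,y],.01))
E
```

```text
[0.57356578 0.23631549 0.08518846] [-1.79974096e+02  1.39437161e-02 -9.99371400e+01] 0.017928438829604935
150 223 283 [-24.3 -37.8  75.2] [ 25.3 -37.8  75.2]
160 224 283 [-23.6 -29.6  75.2] [ 25.5 -29.6  75.2]
170 224 283 [-23.8 -21.3  75.2] [ 25.7 -21.3  75.2]
```

View pics/w12.png

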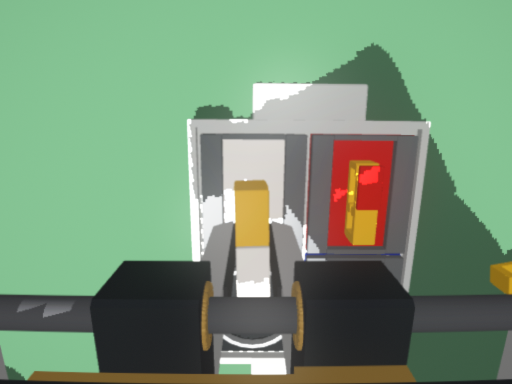

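Request:
{"name": "drive_tool", "arguments": {
  "increments": [
    [[0,0,0],[0.8,-1,25],0],
    [[0,0,0],[0,0,30],0],
    [[0,0,0],[0,0,16],0],
    [[0,0,0],[0,0,6],0],
    [[0,0,0],[0,0,2.5],0],
    [[0,0,0],[0,0,1.5],0],
    [[0,0,0],[0,0,0],0],
    [[0,0,0],[0,0,0],0]
  ]
}}

```text
time_s: 25.95
ee_pos: [0.5745, 0.2354, 0.0041]
eef_rot: [-3.141, 0.0, -1.748]
force: [-0.0, -0.6, -0.4]
grip_width: 0.0179
```

Request:
{"name": "drive_tool", "arguments": {
  "increments": [
    [[0,0,0],[0,0,0],0.4],
    [[0,0,0],[0,0,0],0.4],
    [[0,0,0],[0,0,0],0.4],
    [[0,0,0],[0,0,-15],0.4],
    [[0,0,0],[0,0,-40],0.4],
    [[0,0,0],[0,0,-40],0.4],
    [[0,0,0],[0,0,0],0.4],
    [[0,0,0],[0,0,0],0.4]
  ]
}}

```text
time_s: 26.95
ee_pos: [0.5741, 0.2353, 0.0986]
eef_rot: [3.141, -0.0, -1.748]
force: [-0.8, 0.3, -0.2]
grip_width: 0.0377
```

```bash
python3 - <<'E'
from h import *
p,T=tool(); print(p)
w,cw=grab("wrist","pics/w13.png")
# funnel coarse from top0: mouth base
im=cv2.imread("pics/top0.png")[:,:,::-1].copy(); ct=ctrl.calibration("top")
print("funnel mouth centre",plane(ct,[[381,251]],.003),"spout top",plane(ct,[[389,249]],.056))
print(delta([.44,-.34,.13],-60))
E
```

```text
[0.57410902 0.23525101 0.09864906]
funnel mouth centre [[ 0.43143051 -0.35141249]] spout top [[ 0.43369248 -0.35130609]]
{'turn': array([ 7.000e-02, -1.000e-02, -4.016e+01]), 'shift_before': array([589.8,  30.3, -31.6]), 'shift_after': array([431.2, 403.5, -32. ])}
```

View pics/w13.png

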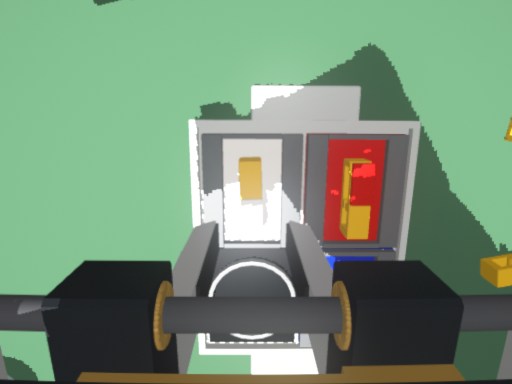

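```bash
python3 - <<'E'
from h import *
print(delta([.432,-.351,.12],-100.2))
E
```

```text
{'turn': array([ 0.06, -0.03,  0.04]), 'shift_before': array([602. ,  36.2, -21.6]), 'shift_after': array([602. ,  35.8, -22. ])}
```

Request:
{"name": "drive_tool", "arguments": {
  "increments": [
    [[0,0,0],[20,0,-21],0.5],
    [[0,0,0],[53,3,0],0.5],
    [[0,0,0],[53,3,0],0.5],
    [[0,0,0],[53,3,0],0.5],
    [[0,0,0],[53,3,0],0.5],
    [[0,0,0],[53,3,0],0.5],
    [[0,0,0],[53,3,0],0.5],
    [[0,0,0],[53,3,0],0.5],
    [[0,0,0],[53,3,0],0.5],
    [[0,0,0],[53,3,0],0.5],
    [[0,0,0],[53,4,0],0.5],
    [[0,0,0],[52,4,0],0.5],
    [[0,0,0],[0,0,0],0.5],
    [[0,0,0],[0,0,0],0.5]
  ]
}}

```text
time_s: 28.75
ee_pos: [0.4334, -0.3503, 0.1188]
eef_rot: [3.14, 0.001, -1.748]
force: [-0.4, -0.5, -1.0]
grip_width: 0.0469
```

```bash
python3 - <<'E'
from h import *
p,T=tool(); print(p)
w,cw=grab("wrist","pics/w14.png")
s,cs=grab("side","pics/s14.png")
for n,im,c in(("wrist",w,cw),("side",s,cs)):
  B=masks(im)["blue"]
  for a,ce,m in blobs(B,100):
    ys,xs=np.nonzero(m); print(n,a,ce,xs.min(),xs.max(),ys.min(),ys.max())
E
```

```text
[ 0.43343385 -0.35032591  0.11882636]
wrist 2908 [255.3 179.2] 224 287 149 210
side 609 [224.7 293.6] 210 239 275 307
```

View pics/w14.png

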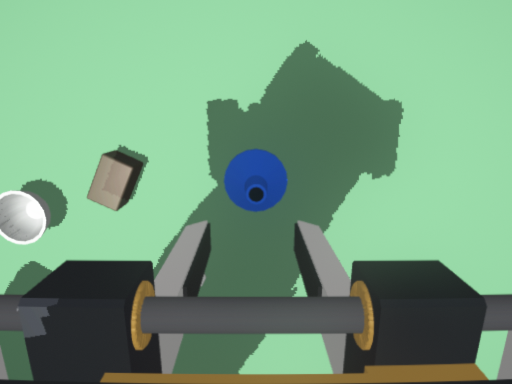

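View pics/s14.png

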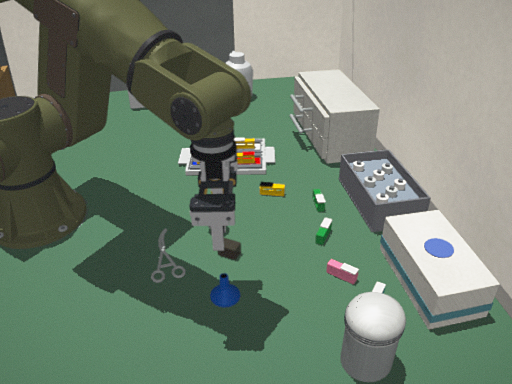

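```bash
python3 - <<'E'
from h import *
c=ctrl.calibration("wrist")
m=plane(c,[[255.5,179.7]],.004)[0]; t=plane(c,[[256.3,194]],.056)[0]; print(m,t)
q=(m+t)/2; print(delta([*q,.012],-100.2)); print(plane(c,[[224,180],[287,180]],.004))
E
```

```text
[ 0.43816892 -0.3536154 ] [ 0.43718311 -0.35363829]
{'turn': array([0.04, 0.03, 0.11]), 'shift_before': array([  3.1,  -4.4, 107.3]), 'shift_after': array([  3. ,  -4.3, 107.3])}
[[ 0.44313267 -0.32408117]
 [ 0.43264087 -0.38304935]]
```

Request:
{"name": "drive_tool", "arguments": {
  "increments": [
    [[0,0,0],[3,-4.3,0],0.5],
    [[0,0,0],[0,0,30],0.5],
    [[0,0,0],[0,0,35],0.5],
    [[0,0,0],[0,0,27],0.5],
    [[0,0,0],[0,0,11],0.5],
    [[0,0,0],[0,0,4],0.5],
    [[0,0,0],[0,0,0],0.5]
  ]
}}

```text
time_s: 29.72
ee_pos: [0.4378, -0.355, 0.0134]
eef_rot: [-3.141, -0.001, -1.748]
force: [-0.8, 0.6, 0.8]
grip_width: 0.0473
```

```bash
python3 - <<'E'
from h import *
p,T=tool(); print(p)
s,c=grab("side");w,cw=grab("wrist")
cv2.imwrite("pics/m15.png",np.hstack([w,cv2.resize(s[230:326,190:262],(288,384))])[:,:,::-1])
E
```

```text
[ 0.43778953 -0.35500462  0.01339554]
```

View pics/m15.png

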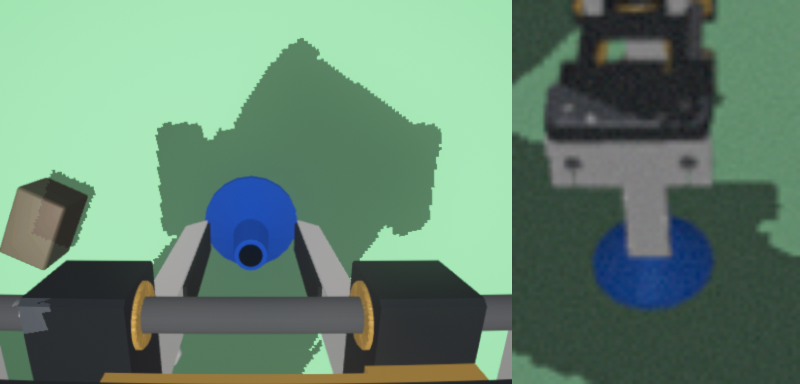

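Spout is between the jaws; close.

Request:
{"name": "drive_tool", "arguments": {
  "increments": [
    [[0,0,0],[0,0,0],0],
    [[0,0,0],[0,0,0],0],
    [[0,0,0],[0,0,0],0],
    [[0,0,0],[0,0,0],0],
    [[0,0,0],[0,0,0],0],
    [[0,0,0],[0,0,0],0],
    [[0,0,0],[0,0,0],0]
  ],
  "squeeze": 12
}}

```text
time_s: 30.7
ee_pos: [0.4374, -0.3548, 0.0127]
eef_rot: [-3.142, -0.0, -1.748]
force: [0.1, -0.4, 2.0]
grip_width: 0.0183
```

Request:
{"name": "drive_tool", "arguments": {
  "increments": [
    [[0,0,0],[0,0,-15],0],
    [[0,0,0],[0,0,-35],0],
    [[0,0,0],[0,0,-30],0],
    [[0,0,0],[0,0,0],0],
    [[0,0,0],[0,0,0],0]
  ]
}}

```text
time_s: 31.32
ee_pos: [0.437, -0.3545, 0.0921]
eef_rot: [3.141, 0.0, -1.748]
force: [-0.6, -0.3, -0.1]
grip_width: 0.0182
```

```bash
python3 - <<'E'
from h import *
p,T=tool(); print(p,ctrl.get_obs()['grip_width'])
s,c=grab("side");w,cw=grab("wrist")
cv2.imwrite("pics/m16.png",np.hstack([w,cv2.resize(s[200:296,190:262],(288,384))])[:,:,::-1])
print(delta([.4712,.254,.0925],-100.2))
E
```

```text
[ 0.4370377  -0.35447429  0.09211805] 0.018163646630285153
{'turn': array([0.09, 0.06, 0.04]), 'shift_before': array([-6.048e+02,  7.360e+01, -2.000e-01]), 'shift_after': array([-604.8,   74. ,   -0.9])}
```

View pics/m16.png

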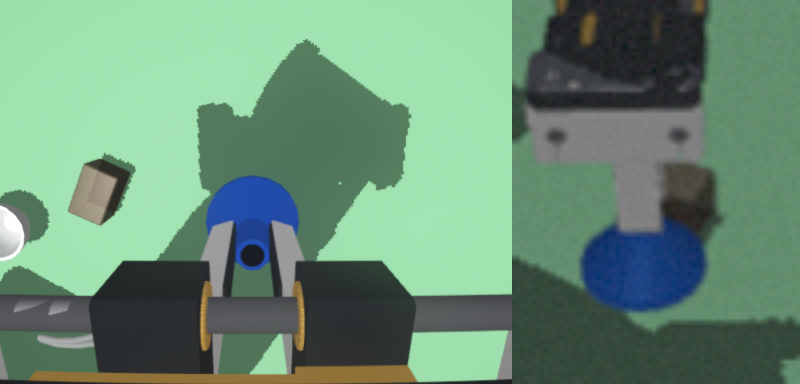

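Request:
{"name": "drive_tool", "arguments": {
  "increments": [
    [[0,0,0],[-54.8,6.7,0],0],
    [[0,0,0],[-54.8,6.7,0],0],
    [[0,0,0],[-54.8,6.7,0],0],
    [[0,0,0],[-54.8,6.7,0],0],
    [[0,0,0],[-54.8,6.7,0],0],
    [[0,0,0],[-54.8,6.7,0],0],
    [[0,0,0],[-54.8,6.7,0],0],
    [[0,0,0],[-54.8,6.7,0],0],
    [[0,0,0],[-54.8,6.7,0],0],
    [[0,0,0],[-54.8,6.7,0],0],
    [[0,0,0],[-55,6.7,0],0],
    [[0,0,0],[0,0,0],0],
    [[0,0,0],[0,0,0],0]
  ]
}}

```text
time_s: 33.05
ee_pos: [0.4708, 0.2513, 0.0918]
eef_rot: [3.14, -0.001, -1.748]
force: [-0.5, -0.3, 0.0]
grip_width: 0.018
```

```bash
python3 - <<'E'
from h import *
p,T=tool(); print(p,ctrl.get_obs()['grip_width'],ctrl.get_obs()['qpos'])
w,c=grab("wrist","pics/w17.png")
for P in([.4712,.254,.018],[.4734,.2517,.018]): print(proj(c,P))
E
```

```text
[0.47076066 0.2512894  0.09184156] 0.018017280930245103 [ 4.21750746e-01  3.60342855e-01  1.66853382e+00 -1.52787032e-04
  1.11432982e+00  2.16967758e+00]
[[248.98393846 195.38038116]]
[[251.22890401 192.39047853]]
```

View pics/w17.png

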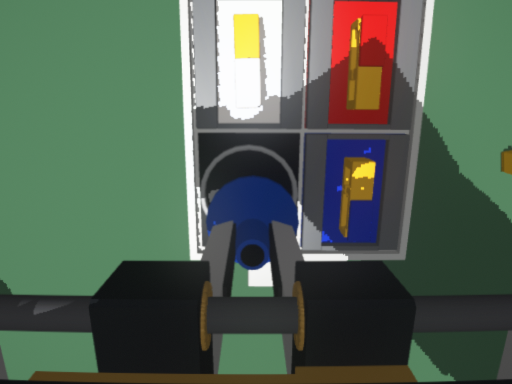

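```bash
python3 - <<'E'
from h import *
c=ctrl.calibration("wrist"); q=plane(c,[[249,194.5]],.018)[0]; print(q,delta([*q,.0235],-100.2))
E
```

```text
[0.47213519 0.25346174] {'turn': array([ 0.05, -0.04,  0.  ]), 'shift_before': array([-2.8, -0.8, 68.6]), 'shift_after': array([-2.7, -0.7, 68.6])}
```

Request:
{"name": "drive_tool", "arguments": {
  "increments": [
    [[0,0,0],[-2.5,-0.7,20],0],
    [[0,0,0],[0,0,25],0],
    [[0,0,0],[0,0,12],0],
    [[0,0,0],[0,0,6],0],
    [[0,0,0],[0,0,3.5],0],
    [[0,0,0],[0,0,1.5],0],
    [[0,0,0],[0,0,0],0],
    [[0,0,0],[0,0,0],0]
  ]
}}

```text
time_s: 34.1
ee_pos: [0.4725, 0.2542, 0.0249]
eef_rot: [-3.141, 0.0, -1.748]
force: [-1.3, 0.4, 0.1]
grip_width: 0.0183
```

```bash
python3 - <<'E'
from h import *
w,c=grab("wrist");s,cs=grab("side")
cv2.imwrite("pics/m18.png",np.hstack([w,cv2.resize(s[120:192,180:282][:, :],(288,204)).repeat(1,0) if 0 else cv2.copyMakeBorder(cv2.resize(s[120:192,180:284],(288,200)),0,184,0,0,cv2.BORDER_CONSTANT)])[:,:,::-1])
E
```

```text
(no output)
```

View pics/m18.png

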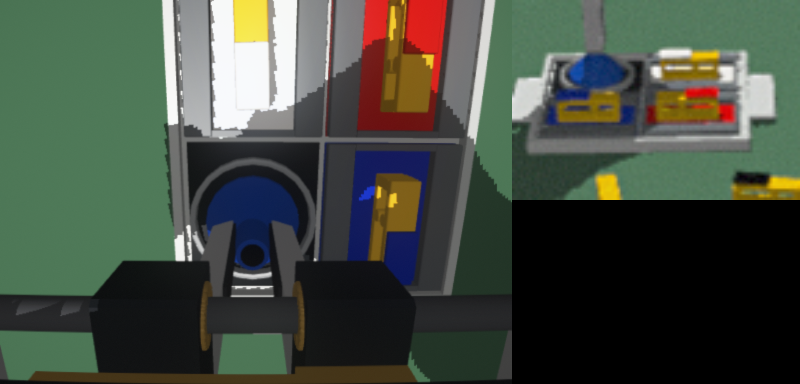

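Request:
{"name": "drive_tool", "arguments": {
  "increments": [
    [[0,0,0],[0,0,1.5],0],
    [[0,0,0],[0,0,0],0],
    [[0,0,0],[0,0,0],0]
  ]
}}

```text
time_s: 34.58
ee_pos: [0.4723, 0.2541, 0.0231]
eef_rot: [3.142, -0.0, -1.748]
force: [-0.7, 0.3, -0.6]
grip_width: 0.0183
```

Request:
{"name": "drive_tool", "arguments": {
  "increments": [
    [[0,0,0],[0,0,0],0.45],
    [[0,0,0],[0,0,0],0.45],
    [[0,0,0],[0,0,0],0.45],
    [[0,0,0],[0,0,0],0.45],
    [[0,0,0],[0,0,-15],0.45],
    [[0,0,0],[0,0,-35],0.45],
    [[0,0,0],[0,0,-40],0.45],
    [[0,0,0],[0,0,-20],0.45],
    [[0,0,0],[50,30,0],0.45],
    [[0,0,0],[50,0,0],0.45],
    [[0,0,0],[50,0,0],0.45],
    [[0,0,0],[50,0,0],0.45],
    [[0,0,0],[50,0,0],0.45],
    [[0,0,0],[50,0,0],0.45],
    [[0,0,0],[50,0,0],0.45],
    [[0,0,0],[50,0,0],0.45],
    [[0,0,0],[50,0,0],0.45],
    [[0,0,0],[0,0,0],0.45]
  ]
}}

```text
time_s: 36.83
ee_pos: [0.3629, -0.1859, 0.1341]
eef_rot: [-3.141, -0.001, -1.752]
force: [0.2, -0.4, 0.3]
grip_width: 0.0419
```

```bash
python3 - <<'E'
from h import *
t,c=grab("top");s,cs=grab("side")
print(ctrl.get_obs()['ee_pos'],ctrl.get_obs()['time_s'])
cv2.imwrite("pics/m19.png",np.hstack([cv2.resize(t[150:290,80:260],(480,373)),cv2.resize(s[120:220,170:290],(320,267)) if 0 else cv2.copyMakeBorder(cv2.resize(s[120:220,170:290],(320,267)),0,106,0,0,cv2.BORDER_CONSTANT)])[:,:,::-1])
M=masks(t)
print("funnel",[(a,ce) for a,ce,m in blobs(M['blue'],60)])
q=[ (a,ce,plane(c,[ce],.03).round(3)) for a,ce,m in blobs(M['yellow'],60)]; print(q)
E
```

```text
[ 0.36337789 -0.18351541  0.13372497] 36.925
funnel [(np.int32(489), array([158.3, 246.3])), (np.int32(521), array([122.1, 238.6]))]
[(np.int32(124), array([237.7, 173.8]), array([[ 0.617, -0.018]])), (np.int32(117), array([132.5, 190.9]), array([[0.58 , 0.231]])), (np.int32(154), array([165.5, 206.8]), array([[0.54 , 0.152]])), (np.int32(97), array([159.8, 237.5]), array([[0.469, 0.163]])), (np.int32(247), array([231.3, 242.5]), array([[ 0.455, -0.002]]))]
```

View pics/m19.png

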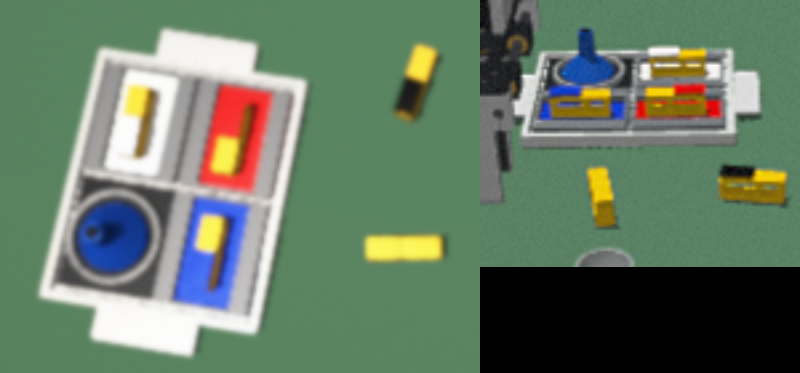

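The pictures show all three clamps upright on the floors of their own bays. The funnel stands mouth down inside the ring. The black-tabbed and all-yellow clamps have not moved: (237.7,173.8) and (231.3,242.5), the same pixels as at the start. I'm handing in.

```bash
python3 -c "
from station import ctrl
print(ctrl.hand_in())"
```

```text
the job is handed in; nothing more can be done
None
```

The caddy is loaded and handed in at about 37 s. I placed the red, blue and white clamps in that order, then stood the funnel mouth down in the ring.

**Last checks:** the final top and side pictures show the three clamps upright in their own bays and the funnel inside the ring. The all-yellow and black-tabbed clamps are at their starting pixels, and the gripper was open and clear of everything. Force readings, taken at the end of each move, stayed under about 5 N.

**What disagreed:** my first grasp closed on nothing. The wrist and side pictures put the real fingertips about 40 mm further back than the tool data say. I corrected for that, and each later grasp closed at about 18 mm, as expected. There is no force or contact reading of how the parts sit on the floors. That rests on the pictures and release heights, where any drop was within 1–2 mm.

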